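# Load-test a batch of AA cells and line them up

## Robot

A 7-joint arm with a two-finger parallel gripper is mounted at the origin on a cart in front of the work surface, level with it; the furniture and walls round the work are solid. World frame = base frame: x ahead of the robot, y to its left, z up, the work surface at z = 0. Lengths are in mm, angles in degrees, forces in N, time in s.
With the tool pointing down it reaches from about 375 to 925 mm from the base axis. Payload 3.1 kg.
Tool frame: the origin (TCP) lies on the centre line of the jaws, within the pads' length; the fingertips stand 19 mm ahead of it and the grasp point (between the pads) is the TCP; z points along the fingers, y is the line along which they close (so a half turn about z gives the same grasp; the last joint's range is limited). The gripper opens to 85 mm and grips with 20 to 120 N. Pads are 22 mm wide; open, the fingers measure 114 mm over their backs; the gripper's body (76 mm by 85 mm) begins 54 mm behind the grasp point. The pads swing forward as they close: fully open they stand 13 mm farther back than shut.
Start: joints at [-80.661, 21.939, 2.515, 91.553, -1.026, 66.532, -2.859], TCP at [167.582, 628.028, 250.269] pointing down, gripper open.
Joint ranges: [-149.38, 149.38], [-23.57, 123.04], [-84.95, 90], [0, 143.3], [-89.99, 269.99], [3.08, 112.72], [-163.45, 163.45]. Speed limits (degrees/s): [159.86, 159.86, 180, 180, 180, 180, 180].

## Interface

Orientations are given as [roll, pitch, yaw] about the fixed x, y, z axes, in that order (R = Rz(yaw) Ry(pitch) Rx(roll)).
In Python, from plant import ctrl, cams gives the robot as it stands.
- The arm moves only by the shell command python3 -m handwheel 'ROWS'. ROWS is JSON, one flat list of numbers, 5 for each row, row after row: the closure, from 0 (fully open) to 1 (shut), then the shift along the world's x, y, z in mm, then the turn about the world's z in rad. In form: [hand, dx, dy, dz, turn, hand, dx, dy, dz, turn, ...]. A call has 1 to 5 rows; each row is the pose to reach, as a shift and turn from the pose commanded when the call began; what a row does not reach only later rows make up. A row lasts 1/8 s, in which the tool goes at most 62.5 mm and 10.7 degrees, less where a joint would pass 70% of its speed; a pose out of reach is approached as far as the arm can. A call with a gripper value outside its range is refused whole. The fingers move at their own pace and stop on an object; the grip force is fixed at half the most. Time passes only in rows, so rows that repeat a pose let the fingers close. It gives the time, the measured TCP pose, the force, the opening and the grip force at its end, in the units of the state.
- ctrl.get_obs(): the state, without advancing time (a new reading comes with each control period).
- cams.read_camera(name): name is "side" or "top" or "wrist"; returns the picture (384x512x3 uint8, blue, green, red); there is no depth.
- cams.camera_params(name): a dict with "K" (3x3 intrinsics, pixels), "origin" and "orientation" of the camera in the world. Camera axes: x right, y up, looking along -z (the intrinsics and any distortion apply to the point x, -y, -z); pixel columns grow to the right and rows downward; lengths in mm; the calibration is good to about 2 mm. A picture is of the moment at which its call begins: read the wrist's pose just before it. camera_params takes no time and is no camera call; for the wrist camera it gives the pose at the moment of the call.
- ctrl.finish_job(): hands the job in; it is judged then, once.
Trained networks look in the newest picture that a camera, given by its name, has taken for a name from the list of things; names that differ only in an ending like _2 or _b are one class to them, and where a whole thing is asked for, a point or a joint stands for the part that bears it (a point fixed in the world has none). Each returns a list of dicts, best first, with "p" (0 to 1); they miss things now and then, are a little off and sometimes report something else, mostly with a low value. They report only what shows in the picture. A call takes as long as a camera call. They do not tell look-alikes from the thing itself.
- cams.find_in(camera, label): "bbox" ([centre column, centre row, width, height] in pixels, round what is visible of it).
- cams.masks_of(camera, label): "pixels" (384x512 bool, what is visible of it) and "bbox" ([centre column, centre row, width, height] in pixels, round what is visible of it).
The state is a dict: "t": time; "qpos": joint angles; "joint_vel": joint speeds; "joint_torque": joint torques, N m; "eef_pos": TCP position; "orientation": TCP orientation; "force": force on the tool from outside, world axes, zero at the start; "torque": the same for the moment, N m; "width": finger opening in mm; "grip_force": force on a finger pad.
Only numpy, scipy, OpenCV 4.12 (cv2) and the standard library are available. Lean on these libraries where they do the work, as an engineer would, in place of code of your own. Each camera call takes 0.05 s, during which the arm holds its last target. There are 200 camera calls.

## Task

Test the AA cells that lie about on the bench: lay all of them across the two brass contact bars of the tester, side by side, centred and square to the bars, then press its spring plunger right down to the stop and keep it there for two seconds with all the cells still lying on the bars. After letting the plunger up, lay the cells in an even row on the plywood board, one in each printed outline and square to the row, starting from the stop rail and leaving no outline empty between. Leave the other things on the bench where they are.

Things in the scene. Friction and masses are not known exactly. Their poses are not given: they have to be found in the camera images.
- tester: cell tester, fixed: black base 48 x 262 x 14 mm under a grey plinth 36 mm wide, 186 mm long (y -120 to +66 mm; the base -127 to +135). Along the plinth run two narrow brass bars, 5 mm wide, at x = -13.5 and +13.5 mm, tops 40 mm above the bench, 3 mm above the plinth between them. Origin on the bench; x across the plinth, y along it toward the plunger, z up
- bay1 (a point): centre of the tester bay next to the plunger (67.5 mm from its axis), at the level of the bars' tops. A cell lying properly across the bars has its long axis along the tester's x and its middle 7 mm above this point. Four bays, 45 mm apart along the tester's y, are printed between the bars
- bay4 (a point): the same for the bay farthest from the plunger, 135 mm from bay1
- plunger (a joint): the tester's spring plunger, in m: 0 is up, 0.014 is fully down at its stop; it slides straight down. The spring needs about 2 N to start and 7 N at the stop, and pushes the head up again when let go
- plunger_top (a point): centre of the flat top of the plunger's black mushroom head, 34 mm across, 73 mm above the bench when up; it moves with the plunger. It stands over the aluminium collar at the tester's end, 108 mm from the tester's origin along the tester's y
- board: plywood row board, 80 x 200 x 8 mm, fixed, lying flat; a wooden stop rail 10 mm wide, 18 mm high stands across its +y end. Origin at the centre of its underside; y along the row toward the stop rail, x across, z up. Four dark rectangular outlines, each the size of a lying cell, are printed on it
- slot1 (a point): centre of printed outline 1 on the row board's top (8 mm above the bench). Axes as board. A cell in it has its middle 7 mm above this point and its long axis along x. Outlines are 42 mm apart; slot1 is beside the stop rail, slot4 at the open end
- slot2 (a point): centre of printed outline 2 on the row board's top (8 mm above the bench). Axes as board. A cell in it has its middle 7 mm above this point and its long axis along x. Outlines are 42 mm apart
- slot3 (a point): centre of printed outline 3 on the row board's top (8 mm above the bench). Axes as board. A cell in it has its middle 7 mm above this point and its long axis along x. Outlines are 42 mm apart
- slot4 (a point): centre of printed outline 4 on the row board's top (8 mm above the bench). Axes as board. A cell in it has its middle 7 mm above this point and its long axis along x. Outlines are 42 mm apart
- cell1_mid (a point): point at the middle of the barrel of AA cell 1, if present (3 or 4 of the four lie on the bench). The cell is a barrel 14 mm across and 50 mm long; it does not roll; its long axis is this frame's y. x and z lie across the barrel; lying on a surface, this point is 7 mm above that surface
- cell2_mid (a point): point at the middle of the barrel of AA cell 2, if present (3 or 4 of the four lie on the bench). The cell is a barrel 14 mm across and 50 mm long; it does not roll; its long axis is this frame's y. x and z lie across the barrel; lying on a surface, this point is 7 mm above that surface
- cell3_mid (a point): point at the middle of the barrel of AA cell 3, if present (3 or 4 of the four lie on the bench). The cell is a barrel 14 mm across and 50 mm long; it does not roll; its long axis is this frame's y. x and z lie across the barrel; lying on a surface, this point is 7 mm above that surface
- cell4_mid (a point): point at the middle of the barrel of AA cell 4, if present (3 or 4 of the four lie on the bench). The cell is a barrel 14 mm across and 50 mm long; it does not roll; its long axis is this frame's y. x and z lie across the barrel; lying on a surface, this point is 7 mm above that surface
- cell1: the same AA cell 1, if present (blue with a cream end, 14 x 50 mm); origin on the barrel's skin 7 mm from its axis, long axis y
- cell2: the same AA cell 2, if present (blue with a cream end, 14 x 50 mm); origin on the barrel's skin 7 mm from its axis, long axis y
- cell3: the same AA cell 3, if present (blue with a cream end, 14 x 50 mm); origin on the barrel's skin 7 mm from its axis, long axis y
- cell4: the same AA cell 4, if present (blue with a cream end, 14 x 50 mm); origin on the barrel's skin 7 mm from its axis, long axis y
- capacitor: bystander, to be left alone: small black can-shaped capacitor, 25 across, 40 tall, standing (mm); origin at the centre of its underside
- tape: bystander, to be left alone: black roll of tape, 62 across, 19 tall, lying (mm); origin at the centre of its underside
- pliers: bystander, to be left alone: blue-handled pliers, 145 long, lying (mm); origin at the centre of its underside
- reel: bystander, to be left alone: reel of solder, 52 across, 40 tall, standing (mm); origin at the centre of its underside
Things that resemble listed ones, but are neither listed nor needed, are in the scene too. Leave any black or green look-alike of the cell1 alone.

How it is judged:
By the outcome, as a careful person would: the job done as asked, in the order asked, and still so for the second after the job is handed in, with the robot touching nothing.
Of cell1, cell2, cell3, cell4 only 3 to 4 are there at a start; the rules pass over those that are not, and their reading is None.
At some moment in a run one of cell1, cell2, cell3, cell4 may be knocked a few centimetres aside while the robot is not near it.
Once in a run the grip may slacken for a moment while it holds something.
It also fails if it takes over 210 s, if anything falls off the work surface, if the arm or the gripper's body presses on something with over 40 N, if the wrist force passes 120 N, or if a joint passes its speed limit or range.

## Working session

There is one attempt and no reset: what is moved stays moved. The work goes in short steps, Python scripts to look and compute and a shell command to move; the robot and the scene stay as the last step left them, time stands still between calls to the robot, and variables do not carry over. Pictures are saved under pics/ and viewed, at most 14 in all, crops included, and the job is handed in when it is done.

```bash
ls; mkdir -p pics
python3 - <<'E'
from plant import ctrl,cams
import cv2
o=ctrl.get_obs();print({k:o[k] for k in('t','eef_pos','orientation','width','force')})
for n in('top','side','wrist'):
    p=cams.camera_params(n);print(n,p)
    cv2.imwrite(f'pics/{n}0.png',cams.read_camera(n))
E
```

```text
pics
{'t': 0.0, 'eef_pos': array([167.35121629, 627.14673652, 248.85192518]), 'orientation': array([-1.79845298e+02,  6.64620305e-03,  1.65062278e+02]), 'width': 84.9735408102873, 'force': array([ 0.40641446, -0.10532938, -0.01902597])}
top {'K': array([[362.58080696,   0.        , 258.74083057],
       [  0.        , 362.58080696, 194.3366045 ],
       [  0.        ,   0.        ,   1.        ]]), 'origin': array([ 3.87000884e+02, -9.44427160e-02,  1.04960048e+03]), 'orientation': array([  8.97040953,   0.3512215 , -91.32904186])}
side {'K': array([[407.58324974,   0.        , 256.53913646],
       [  0.        , 407.58324974, 193.23484637],
       [  0.        ,   0.        ,   1.        ]]), 'origin': array([ 612.1885579 , -819.82466237,  800.89503733]), 'orientation': array([48.61547212, -1.02704187,  7.63230211])}
wrist {'K': array([[281.09141001,   0.        , 255.29518556],
       [  0.        , 281.09141001, 187.38533496],
       [  0.        ,   0.        ,   1.        ]]), 'origin': array([104.05813466, 644.0205124 , 372.60047005]), 'orientation': array([-15.29374138,   0.11826493,  75.10446824])}
```

View pics/top0.png

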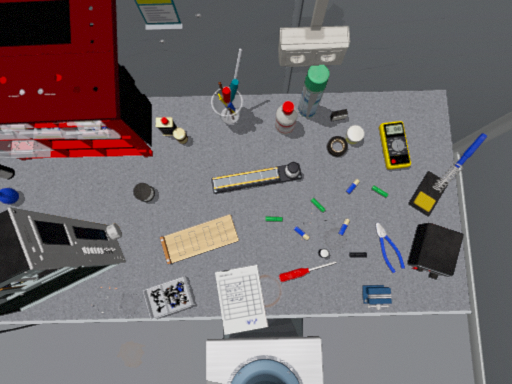

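View pics/side0.png

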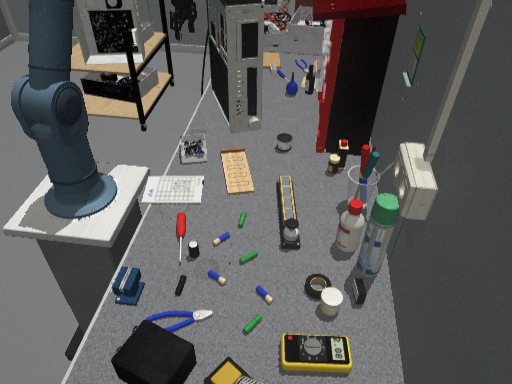

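```bash
cat > h.py <<'E'
from plant import ctrl,cams
import numpy as np,cv2
from scipy.spatial.transform import Rotation as Ro
def cam(n):
    p=cams.camera_params(n); return np.array(p['K']),np.array(p['origin']),Ro.from_euler('xyz',p['orientation'],degrees=True).as_matrix()
def ray(c,uv,z):
    K,o,R=c; uv=np.atleast_2d(uv).astype(float)
    d=np.c_[(uv[:,0]-K[0,2])/K[0,0],-(uv[:,1]-K[1,2])/K[1,1],-np.ones(len(uv))]@R.T
    return o+d*((z-o[2])/d[:,2])[:,None]
def proj(c,X):
    K,o,R=c; q=(np.atleast_2d(X)-o)@R
    return np.c_[K[0,2]+K[0,0]*q[:,0]/-q[:,2],K[1,2]-K[1,1]*q[:,1]/-q[:,2]]
def axis(pts):
    (cx,cy),(w,h),a=cv2.minAreaRect(pts[:,:2].astype(np.float32))
    if w<h:a+=90
    return cx,cy,max(w,h),min(w,h),(a+90)%180-90
E
python3 - <<'E'
from h import *
for n in('top','side'):
    im=cams.read_camera(n);c=cam(n)
    for l in('cell1','tester','board','plunger_top','capacitor','tape','pliers','reel'):
        for m in cams.masks_of(n,l)[:8]:
            if m['p']<.3: continue
            v,u=np.nonzero(m['pixels']);z={'cell1':7,'tester':37,'board':8,'plunger_top':73}.get(l,10)
            P=ray(c,np.c_[u,v],z)
            px=im[m['pixels']].mean(0).astype(int)
            print(n,l,round(m['p'],2),np.round(m['bbox']),np.round(axis(P),1),px)
t=cv2.imread('pics/top0.png')[150:280,150:410]
cv2.imwrite('pics/c1.png',cv2.resize(t,None,fx=3,fy=3,interpolation=cv2.INTER_CUBIC))
E
```

```text
top cell1 0.67 [351. 187.  14.  13.] [ 568.3 -270.    48.8   14.3  -47. ] [169 107  87]
top cell1 0.65 [273. 218.  17.   2.] [479.2 -36.8  46.6  14.1  83.9] [ 76 148  40]
top cell1 0.57 [380. 192.  18.  12.] [ 552.8 -347.3   46.    12.7   57.7] [ 73 149  34]
top cell1 0.56 [319. 207.  14.   9.] [ 517.8 -166.9   44.7   12.5   42.7] [ 76 153  37]
top cell1 0.43 [360. 257.  19.   4.] [ 372.5 -270.4   42.7   14.    88.7] [49 46 46]
top tester 0.84 [256. 177.  88.  36.] [594.7   7.7 256.1  56.  -80.9] [107 118 122]
top board 0.87 [201. 240.  75.  49.] [427.  177.4 211.8  78.9 -73. ] [142 183 208]
top board 0.73 [146. 192.  23.  18.] [564.5 338.8  59.2  48.   58. ] [62 65 68]
top plunger_top 0.57 [294. 169.  10.  14.] [614.  -92.5  31.2  30.4  -2. ] [70 66 67]
top plunger_top 0.32 [198. 240.  74.  51.] [423.9 166.7 200.4  76.5 -73. ] [142 182 206]
top pliers 0.72 [387. 247.  30.  48.] [ 393.  -356.6  143.5   51.4   22.6] [181 112  92]
top pliers 0.72 [199. 239.  78.  50.] [427.1 176.8 212.6  85.2 -71.6] [142 182 206]
top reel 0.54 [145. 193.  20.  19.] [565.6 338.5  61.8  52.6  45.3] [63 6
[... 609 characters left out ...]
66 125  53]
side tester 0.79 [289. 213.  27.  72.] [600.  -11.  277.5  47.4 -81.8] [ 88  98 102]
side board 0.93 [238. 172.  34.  47.] [426.5 177.5 231.4  81.8 -72. ] [128 171 200]
side plunger_top 0.66 [235. 174.  34.  46.] [443.4  95.8 212.1  77.  -72.3] [128 171 199]
side capacitor 0.55 [193. 249.  12.  16.] [ 377.  -163.9   54.6   23.9  -69.9] [84 86 87]
side tape 0.75 [319. 284.  26.  24.] [ 686.5 -229.5   70.2   52.6   58.2] [50 57 62]
side pliers 0.75 [179. 321.  67.  20.] [ 396.4 -365.3  142.4   49.    12.6] [162  98  87]
side pliers 0.48 [236. 170.  28.  44.] [426.9 176.7 226.   80.2 -73.4] [130 174 204]
side reel 0.57 [286. 143.  14.  17.] [564.4 348.3  94.5  40.5  89.5] [79 83 84]
```

View pics/c1.png

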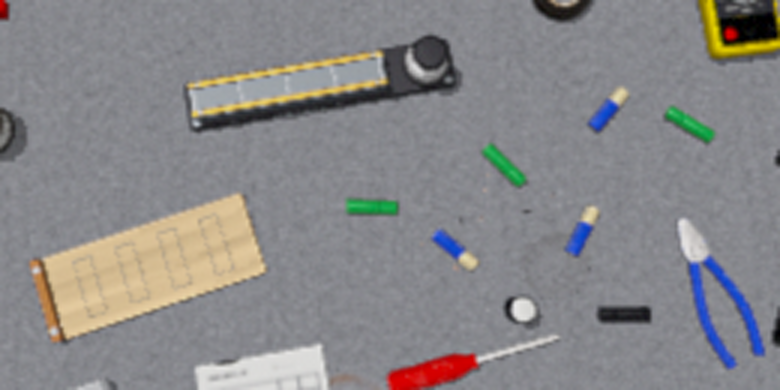

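View pics/wrist0.png

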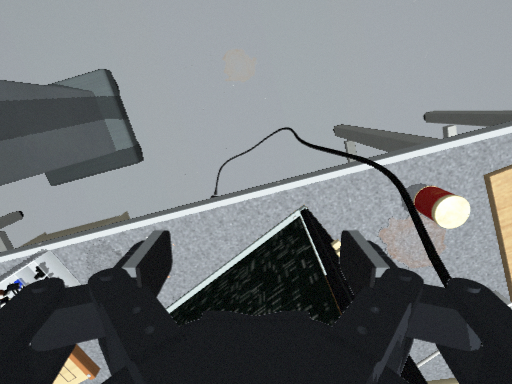

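Run:
```python
from h import *
t=cam('top');s=cam('side');w=cam('wrist')
for uv in[(120,262),(112,225),(10,330),(0,340),(150,150),(120,100),(20,158)]:print('top',uv,np.round(ray(t,uv,0)[0,:2]),np.round(ray(t,uv,300)[0,:2]))
for uv in[(230,130),(262,128),(210,95),(262,0),(230,0),(340,150),(318,150)]:print('side',uv,np.round(ray(s,uv,0)[0,:2]),np.round(ray(s,uv,300)[0,:2]))
im=cv2.imread('pics/top0.png').astype(int)
m=((im[:,:,0]>130)&(im[:,:,0]-im[:,:,2]>80)).astype(np.uint8)
n,_,st,ce=cv2.connectedComponentsWithStats(m)
print([(st[i,4],ce[i].round()) for i in range(1,n) if st[i,4]>5])
```

```text
top (120, 262) [367. 403.] [373. 288.]
top (112, 225) [473. 430.] [448. 307.]
top (10, 330) [188. 702.] [245. 502.]
top (0, 340) [162. 728.] [226. 520.]
top (150, 150) [695. 325.] [607. 232.]
top (120, 100) [856. 421.] [722. 300.]
top (20, 158) [680. 714.] [596. 510.]
side (230, 130) [365. 410.] [458. -51.]
side (262, 128) [478. 442.] [528. -31.]
side (210, 95) [238. 654.] [378. 102.]
side (262, 0) [ 290. 1954.] [411. 915.]
side (230, 0) [  89. 1914.] [285. 890.]
side (340, 150) [757. 347.] [703. -90.]
side (318, 150) [682. 335.] [656. -98.]
[(np.int32(29), array([235.,  81.])), (np.int32(231), array([472., 149.])), (np.int32(6), array([456., 166.])), (np.int32(46), array([351., 188.])), (np.int32(60), array([  6., 191.])), (np.int32(41), array([  3., 199.])), (np.int32(50), array([343., 229.])), (np.int32(47), array([299., 231.])), (np.int32(123), array([396., 251.])), (np.int32(121), array([386., 255.])), (np.int32(6), array([179., 289.]))]
```

```bash
python3 -m handwheel '[0.5,-15,-50,20,0, 0.5,5,-105,20,0, 0.5,35,-160,20,0, 0.5,60,-210,20,0, 0.5,85,-245,20,0]'; python3 -m handwheel '[0.5,40,-45,0,0, 0.5,80,-90,0,0, 0.5,120,-135,0,0, 0.5,150,-190,0,-0.15, 0.5,180,-245,0,-0.3]';python3 -m handwheel '[0.5,30,-55,0,-0.15, 0.5,60,-110,0,-0.3, 0.5,80,-165,0,-0.45, 0.5,90,-220,0,-0.5, 0.5,100,-270,0,-0.5]'
```

```text
t: 1.68
eef_pos: [253.5, 380.5, 270.4]
orientation: [180.0, -0.0, 165.0]
force: [0.8, 0.3, 0.5]
width: 42.6
grip_force: 0.0
t: 2.3
eef_pos: [433.4, 136.6, 270.8]
orientation: [179.9, 0.0, 147.6]
force: [0.3, 0.8, -0.0]
width: 42.5
grip_force: 0.0
t: 2.92
eef_pos: [532.8, -133.8, 270.7]
orientation: [180.0, 0.0, 119.2]
force: [0.9, 0.5, 0.7]
width: 42.5
grip_force: 0.0
```

```bash
cat >> h.py <<'E'
def cells(n,z=7,save=None):
    c=cam(n);im=cams.read_camera(n)
    if save:cv2.imwrite(f'pics/{save}.png',im)
    h=cv2.cvtColor(im,cv2.COLOR_BGR2HSV)
    b=cv2.inRange(h,(110,120,60),(130,255,255)); 
    # blue barrels plus cream ends touching
    cr=cv2.inRange(h,(14,40,110),(32,170,255))
    out=[]
    k,lab,st,ce=cv2.connectedComponentsWithStats(b)
    for i in range(1,k):
        if st[i,4]<25: continue
        v,u=np.nonzero(lab==i);B=ray(c,np.c_[u,v],z);a=axis(B)
        if not(20<a[2]<55 and a[3]<24):continue
        # straight barrel rim lines: fit with cream part near axis
        v,u=np.nonzero(cr);C=ray(c,np.c_[u,v],z)
        d=np.array([np.cos(np.radians(a[4])),np.sin(np.radians(a[4]))]);q=C[:,:2]-a[:2]
        C=C[(abs(q@d)<42)&(abs(q@[-d[1],d[0]])<12)]
        if len(C)<4:continue
        A=axis(np.r_[B,C]);out.append((A,st[i,4],np.round(ce[i])))
    return out,im,c
E
python3 - <<'E'
from h import *
for n in('top','wrist'):
    o,im,c=cells(n,7,n+'1')
    for a,k,ce in o:print(n,np.round(a,1),k,ce)
c=cam('wrist')
for l in('tester','plunger_top'):
  for m in cams.masks_of('wrist',l)[:3]:
    v,u=np.nonzero(m['pixels']);print(l,round(m['p'],2),np.round(m['bbox']),np.round(axis(ray(c,np.c_[u,v],73 if l[0]=='p' else 38)),1))
E
```

```text
top [832.4  89.6  55.1  16.   48.8] 30 [231. 106.]
top [ 440.5 -112.3   38.1   12.2   43.3] 48 [299. 231.]
wrist [ 437.9 -116.    48.9   18.7   48.4] 271 [208. 106.]
wrist [ 455.1 -239.9   48.7   15.2  -29.3] 229 [172. 186.]
wrist [ 573.1 -272.6   51.2   14.5  -42.5] 192 [236. 240.]
tester 0.92 [363.  89. 120. 179.] [602.2  -4.4 220.7  60.9 -80.5]
plunger_top 0.79 [340. 167.  24.  28.] [616.5 -90.7  33.1  31.9  28.6]
plunger_top 0.65 [238. 247.  16.  32.] [ 559.9 -236.5   44.4   12.5  -42.1]
```

View pics/wrist1.png

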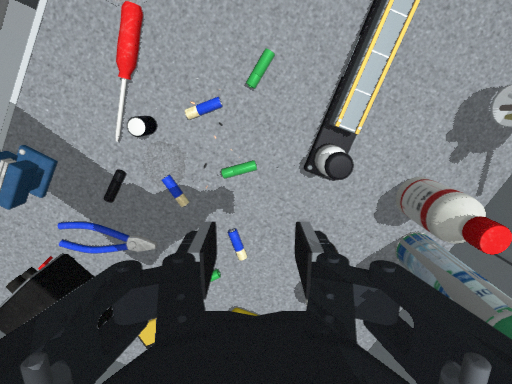

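```bash
python3 -m handwheel '[0.5,-25,5,-20,-0.18, 0.5,-50,10,-40,-0.36, 0.5,-70,15,-60,-0.54, 0.5,-95,19,-80,-0.72, 0.5,-95,19,-100,-0.9]'; python3 -m handwheel '[0.5,0,0,-20,-0.17, 0.5,0,0,-40,-0.33, 0.5,0,0,-40,-0.33,0.5,0,0,-40,-0.33]'
python3 - <<'E'
from h import *
o,im,c=cells('wrist',7,'w2')
for a,k,ce in o:print(np.round(a,1),k,ce)
s=ctrl.get_obs();print(s['eef_pos'],s['orientation'],c[1])
E
```

```text
t: 3.75
eef_pos: [435.5, -109.5, 169.2]
orientation: [-179.8, -0.2, 67.6]
force: [1.0, -0.2, -0.2]
width: 42.8
grip_force: 0.0
t: 4.25
eef_pos: [438.0, -111.7, 130.8]
orientation: [180.0, -0.1, 49.0]
force: [0.5, -0.4, -0.1]
width: 42.9
grip_force: 0.0
[ 438.  -116.    50.3   18.5   49. ] 562 [259. 181.]
[ 572.9 -272.6   58.4   15.1  -41. ] 566 [467. 220.]
[ 438.31258437 -111.96394681  131.05866127] [ 1.79954325e+02 -9.10172179e-02  4.89417201e+01] [482.20780223 -62.26750242 254.45957235]
```

View pics/w2.png

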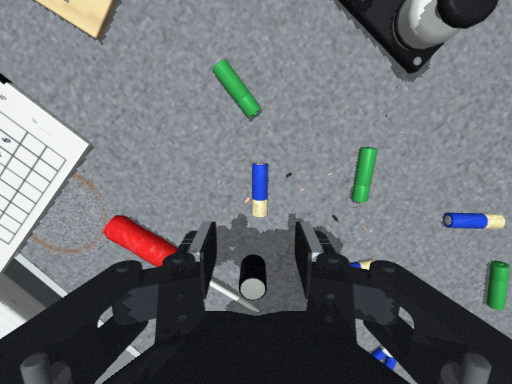

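```bash
python3 - <<'E'
s=open('h.py').read()
s=s.replace("A=axis(np.r_[B,C]);","A=robust(B,C);")
s+='''
def robust(B,C):
    B=B[:,:2];C=C[:,:2];a=axis(B);m=np.array(a[:2])
    d=np.array([np.cos(np.radians(a[4])),np.sin(np.radians(a[4]))]);n=np.array([-d[1],d[0]])
    C=C[abs((C-m)@n)<8.5]
    mm=C.mean(0)-m; d=mm/np.linalg.norm(mm)*.0+d
    P=np.r_[B,C];t=(P-m)@d;lo,hi=np.percentile(t,[.5,99.5])
    mid=m+d*(lo+hi)/2
    return mid[0],mid[1],hi-lo,a[3],a[4]
'''
open('h.py','w').write(s)
E
python3 - <<'E'
from h import *
s=ctrl.get_obs();o,im,c=cells('wrist',7)
for a,k,ce in o:print(np.round(a,1),k,ce)
p,y=s['eef_pos'],s['orientation'][2];print(p,y)
# fingertip symmetric check: TCP axis point projected
for z in(7,p[2]):print(proj(c,[p[0],p[1],z]))
a=o[0][0];r=np.radians(y);e=np.array(a[:2])-p[:2];print('along',e@[np.cos(r),np.sin(r)],'lat',e@[-np.sin(r),np.cos(r)])
E
```

```text
[ 439.4 -117.9   49.4   12.9   49. ] 531 [259. 182.]
[ 573.  -272.4   56.9   14.1  -41.1] 563 [466. 220.]
[ 438.31258437 -111.96394681  131.05866127] 48.94172012164868
[[253.88461972 186.73331616]]
[[253.04875813 252.58086858]]
along -3.711341800294117 lat -4.708963560411728
```

```bash
python3 -m handwheel '[0.5,1,-6,-50,0, 0.5,1,-6,-90,0, 0.5,1,-6,-108,0, 0.5,1,-6,-108,0,0.5,1,-6,-108,0]'; python3 -m handwheel '[1,0,0,0,0,1,0,0,0,0,1,0,0,0,0,1,0,0,0,0,1,0,0,0,0]'
```

```text
t: 4.97
eef_pos: [439.7, -118.9, 23.4]
orientation: [179.9, -0.1, 48.8]
force: [0.4, -0.3, 0.7]
width: 42.5
grip_force: 0.0
t: 5.6
eef_pos: [439.5, -118.7, 23.5]
orientation: [179.9, -0.1, 48.8]
force: [-1.1, 0.4, 7.3]
width: 12.6
grip_force: 59.4
```

```bash
python3 -m handwheel '[1,0,0,60,0, 1,20,15,110,-0.15, 1,50,40,140,-0.3, 1,85,65,160,-0.45,1,120,90,176,-0.6]'; python3 -m handwheel '[1,38,29,0,-0.1, 1,38,29,0,-0.1,1,38,29,0,-0.1]'
cat >> h.py <<'E'
def brass(c,im,z=40):
    h=cv2.cvtColor(im,cv2.COLOR_BGR2HSV); return cv2.inRange(h,(18,120,120),(32,255,255))
E
python3 - <<'E'
from h import *
c=cam('wrist');im=cams.read_camera('wrist');cv2.imwrite('pics/w3.png',im)
s=ctrl.get_obs();print(s['eef_pos'],s['orientation'],s['width'])
for l in('tester','plunger_top'):
  for m in cams.masks_of('wrist',l)[:2]:
    v,u=np.nonzero(m['pixels']);print(l,round(m['p'],2),np.round(m['bbox']),np.round(axis(ray(c,np.c_[u,v],73 if l[0]=='p' else 40)),1))
E
```

```text
t: 6.22
eef_pos: [559.7, -27.4, 200.1]
orientation: [-179.9, -0.1, 14.1]
force: [-0.6, -0.4, -0.6]
width: 12.3
grip_force: 58.7
t: 6.6
eef_pos: [595.7, -0.2, 198.1]
orientation: [180.0, 0.1, 8.7]
force: [0.6, -1.2, 0.1]
width: 12.3
grip_force: 58.7
[595.26914163  -1.05087086 198.17631107] [1.79987577e+02 6.30441487e-02 8.56485609e+00] 12.338036868172136
tester 0.7 [428. 297.  18.  17.] [ 490.7 -221.5   18.9   13.    70.7]
tester 0.61 [252. 168. 256.  56.] [609.7   3.7 257.8  53.3 -83.7]
plunger_top 0.64 [359. 176.  36.  36.] [619.3 -92.3  33.4  32.6 -81.3]
```

View pics/w3.png

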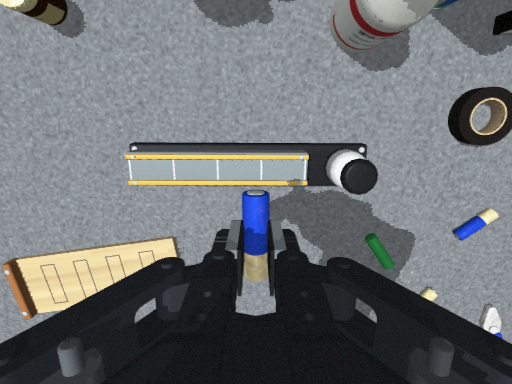

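```bash
cat >> h.py <<'E'
def tester(im,c):
    h=cv2.cvtColor(im,cv2.COLOR_BGR2HSV);m=cv2.inRange(h,(15,110,110),(35,255,255))
    k,lab,st,ce=cv2.connectedComponentsWithStats(cv2.morphologyEx(m,cv2.MORPH_CLOSE,np.ones((3,9))))
    L=[]
    for i in range(1,k):
        if st[i,4]<60:continue
        v,u=np.nonzero((lab==i)&(m>0));P=ray(c,np.c_[u,v],40);a=axis(P)
        if a[2]>120 and a[3]<14:
            vx,vy,x,y=cv2.fitLine(P[:,:2].astype(np.float32),cv2.DIST_HUBER,0,.01,.01).ravel()
            d=np.array([vx,vy]);d*=-np.sign(vy);q=P[:,:2]@d;L.append((P[:,:2].mean(0),d,np.percentile(q,.3),np.percentile(q,99.7),a[2],a[3],np.degrees(np.arctan2(d[1],d[0]))))
    return L
E
python3 - <<'E'
from h import *
c=cam('wrist');im=cams.read_camera('wrist')
L=tester(im,c)
for l in L:print(np.round(l[0],1),np.round(l[2:],1))
if len(L)==2:
    d=L[0][1]+L[1][1];d/=np.linalg.norm(d);n=np.array([-d[1],d[0]])
    print('sep',(L[0][0]-L[1][0])@n)
    cc=(L[0][0]@n+L[1][0]@n)/2; y0=(L[0][2]+L[1][2]+L[0][3]+L[1][3])/4+27
    O=n*cc+d*y0;print('yaw',np.degrees(np.arctan2(d[1],d[0])),'O',O)
    for i in range(4):print('bay',i+1,np.round(O+d*(40.5-45*i),1))
    print('plunger',O+d*108)
E
```

```text
[612.5  40.6] [-41.1 142.4 183.9   4.1 -81.5]
[585.8  36.6] [-41.2 142.9 185.    4.3 -81.4]
sep 27.023837027959495
yaw -81.45845 O [603.17087946  11.97115647]
bay 1 [609.2 -28.1]
bay 2 [602.5  16.4]
bay 3 [595.8  60.9]
bay 4 [589.1 105.4]
plunger [619.21173677 -94.83095992]
```

```bash
cat >> h.py <<'E'
def held(dz=16.4):
    s=ctrl.get_obs();p=s['eef_pos'];y=np.radians(s['orientation'][2]);c=cam('wrist')
    o,im,c=cells('wrist',p[2]-dz)
    for a,k,ce in o:
        e=np.array(a[:2])-p[:2]
        if np.hypot(*e)<40:print('held along',e@[np.cos(y),np.sin(y)],'lat',e@[-np.sin(y),np.cos(y)],np.round(a,1),'yaw',np.degrees(y))
    return o
E
python3 -c "
from h import *
held()"
```

```text
held along 10.537202920329255 lat -0.6178339928651181 [ 6.059e+02 -2.000e-01  7.170e+01  1.390e+01  8.600e+00] yaw 8.499930584030711
```

Run:
```python
from h import *
s=ctrl.get_obs();p=s['eef_pos'];y=np.radians(s['orientation'][2]);c=cam('wrist')
for dz in(9,16):
  for v in(190,196,255,280):
    e=ray(c,(256,v),p[2]-dz)[0]-p;print(dz,v,round(e[0]*np.cos(y)+e[1]*np.sin(y),1))
im=cv2.imread('pics/w3.png')[170:300,200:320];cv2.imwrite('pics/w3c.png',cv2.resize(im,None,fx=5,fy=4.6))
```

```text
9 190 29.8
9 196 26.7
9 255 -5.5
9 280 -20.4
16 190 27.8
16 196 24.6
16 255 -9.4
16 280 -25.0
```

View pics/w3c.png

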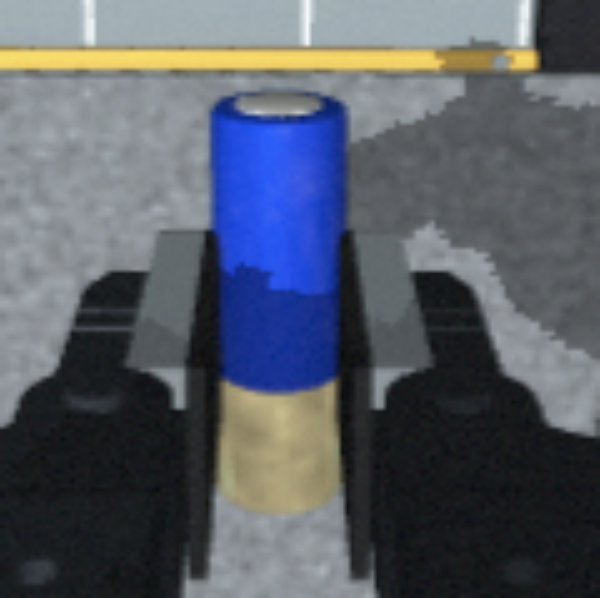

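```bash
python3 -m handwheel '[1,13,-27.6,-50,0,1,13,-27.6,-100,0,1,13,-27.6,-125,0,1,13,-27.6,-133,0,1,13,-27.6,-133,0]'
```

```text
t: 7.48
eef_pos: [610.1, -27.1, 66.1]
orientation: [180.0, -0.1, 8.7]
force: [0.1, 0.1, 0.3]
width: 12.3
grip_force: 58.8
```

```bash
python3 -m handwheel '[1,-1,-0.7,-1.5,0,1,-1,-0.7,-2,0,1,-1,-0.7,-2,0]';  python3 -m handwheel '[1,0,0,0,0]'
```

```text
t: 7.85
eef_pos: [608.9, -27.9, 64.0]
orientation: [-180.0, -0.1, 8.7]
force: [0.2, 0.4, -0.4]
width: 12.3
grip_force: 58.8
t: 7.98
eef_pos: [608.7, -27.9, 63.6]
orientation: [-180.0, -0.0, 8.6]
force: [0.2, 1.0, 1.9]
width: 12.8
grip_force: 58.9
```

```bash
python3 -m handwheel '[0.65,0,0,0,0,0.65,0,0,0,0,0.65,0,0,0,0]';  python3 -m handwheel '[0.65,0,0,50,0,0.65,0,0,100,0,0.65,0,0,120,0,0.65,0,0,120,0]'
cat >> h.py <<'E'
def check(save=None):
    o,im,c=cells('wrist',47,save);L=tester(im,c)
    O=np.array([603.17,11.97]);d=np.array([np.cos(np.radians(-81.46)),np.sin(np.radians(-81.46))])
    for l in L:
        print('bar',np.round(l[2:],1),np.round(l[0]@[-d[1],d[0]]-O@[-d[1],d[0]],1))
    for a,k,ce in o:
        e=np.array(a[:2])-O; print('cell tester x',round(e@[-d[1],d[0]],1),'y',round(e@d,1),np.round(a[2:],1),'pos',np.round(a[:2],1),'yawerr',round(a[4]-8.54,1),ce)
E
python3 -c "
from h import *
check('w4')"
```

```text
t: 8.35
eef_pos: [608.4, -28.0, 63.2]
orientation: [-180.0, 0.0, 8.6]
force: [-0.8, 0.1, -0.5]
width: 30.0
grip_force: 0.0
t: 8.85
eef_pos: [609.3, -28.1, 184.5]
orientation: [-180.0, -0.2, 8.6]
force: [-0.1, 0.3, -0.0]
width: 30.0
grip_force: 0.0
bar [-40.2 112.1 152.7   4.  -81.3] 13.4
bar [-39.8 112.3 152.5   4.2 -81.3] -13.2
cell tester x 0.7 y 40.7 [49.7 14.1  9. ] pos [609.9 -28.1] yawerr 0.5 [255. 175.]
cell tester x -53.6 y 245.5 [ 43.   16.2 -42.3] pos [ 586.6 -238.8] yawerr -50.9 [451. 240.]
```

View pics/w4.png

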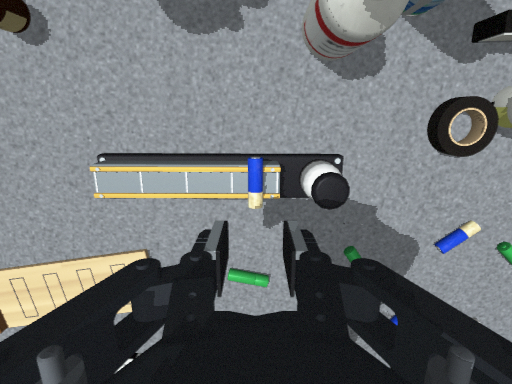

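```bash
python3 -m handwheel '[0.5,-7,-50,0,-0.175,0.5,-14,-100,-10,-0.35,0.5,-21,-150,-20,-0.525,0.5,-28,-200,-40,-0.7,0.5,-36,-244,-55,-0.87]';  python3 -m handwheel '[0.5,0,0,0,0,0.5,0,0,0,0]'
cat >> h.py <<'E'
def look():
    s=ctrl.get_obs();o,im,c=cells('wrist',7);p=s['eef_pos'];print('tcp',p.round(1),s['orientation'][2].round(1))
    for a,k,ce in o:print('cell',np.round(a,1),'d',np.round(np.array(a[:2])-p[:2],1),'dyaw',round((a[4]-s['orientation'][2]+90)%180-90,1),ce)
E
python3 -c "
from h import *
look()"
```

```text
t: 9.52
eef_pos: [570.2, -272.7, 124.6]
orientation: [179.9, 0.3, -41.6]
force: [1.4, -0.7, 0.3]
width: 42.5
grip_force: 0.0
t: 9.78
eef_pos: [571.5, -270.9, 126.2]
orientation: [180.0, 0.2, -41.2]
force: [-0.2, 0.7, 0.4]
width: 42.5
grip_force: 0.0
tcp [ 571.5 -270.9  126.2] -41.2
cell [ 571.3 -270.9   50.2   13.7  -41.5] d [-0.3 -0. ] dyaw -0.3 [255. 197.]
cell [ 458.5 -236.    40.7    4.3  -28.9] d [-113.    34.9] dyaw 12.3 [304. 300.]
cell [629.9  20.7  32.5  14.3  84.6] d [ 58.3 291.6] dyaw -54.2 [  5. 329.]
```

```bash
python3 -m handwheel '[0.5,0,0,-50,0, 0.5,0,0,-90,0, 0.5,0,0,-102.5,0, 0.5,0,0,-102.5,0,0.5,0,0,-102.5,0]'; python3 -m handwheel '[1,0,0,0,0,1,0,0,0,0,1,0,0,0,0,1,0,0,0,0,1,0,0,0,0]'; python3 -m handwheel '[1,0,0,50,0, 1,0,0,100,0, 1,5,50,140,0.17, 1,10,110,140,0.34,1,15,165,140,0.51]';python3 -m handwheel '[1,5,55,0,0.17, 1,10,110,0,0.34, 1,15.5,122,0,0.36,1,15.5,122,0,0.36]'
```

```text
t: 10.45
eef_pos: [573.9, -272.5, 27.7]
orientation: [-179.9, -0.2, -41.2]
force: [0.6, -0.9, -0.1]
width: 42.5
grip_force: 0.0
t: 11.08
eef_pos: [573.4, -272.6, 27.4]
orientation: [-179.9, -0.1, -41.2]
force: [-0.6, 0.8, 6.1]
width: 12.0
grip_force: 60.7
t: 11.7
eef_pos: [587.9, -105.0, 166.5]
orientation: [-179.9, -0.1, -11.7]
force: [0.0, 0.8, 0.1]
width: 12.4
grip_force: 59.9
t: 12.2
eef_pos: [603.2, 16.0, 165.6]
orientation: [180.0, -0.0, 8.7]
force: [0.3, -1.1, 0.3]
width: 11.6
grip_force: 59.9
```

```bash
cat >> h.py <<'E'
def heldrows(save=None,im=None):
    if im is None: im=cams.read_camera('wrist')
    if save:cv2.imwrite(f'pics/{save}.png',im)
    h=cv2.cvtColor(im,cv2.COLOR_BGR2HSV);b=cv2.inRange(h,(110,120,60),(130,255,255))[:,252:262].mean(1)>100
    cr=cv2.inRange(h,(14,40,90),(32,170,255))[:,252:262].mean(1)>120
    r=np.nonzero(b)[0];q=np.nonzero(cr)[0];bb=cv2.inRange(h,(110,120,60),(130,255,255))[205:225,225:290]
    print('blue rows',r.min(),r.max(),'cream',q[(q>r.min())].min() if len(q) else None,q.max() if len(q) else None,'cols',[ (np.nonzero(x)[0][[0,-1]]+225).tolist() for x in bb[::6] if x.any()])
E
python3 -c "
from h import *
heldrows(im=cv2.imread('pics/w3.png'));heldrows('w5');print(ctrl.get_obs()['eef_pos'])"
```

```text
blue rows 195 254 cream 256 281 cols [[242, 268], [242, 268], [242, 268], [243, 267]]Traceback (most recent call last):
  File "<string>", line 3, in <module>
    heldrows(im=cv2.imread('pics/w3.png'));heldrows('w5');print(ctrl.get_obs()['eef_pos'])
                                           ~~~~~~~~^^^^^^
  File "h.py", line 82, in heldrows
    print('blue rows',r.min(),r.max(),'cream',q[(q>r.min())].min() if len(q) else None,q.max() if len(q) else None,'cols',[ (np.nonzero(x)[0][[0,-1]]+225).tolist() for x in bb[::6] if x.any()])
                                              ~~~~~~~~~~~~~~~~~~^^
    return umr_minimum(a, axis, None, out, keepdims, initial, where)
ValueError: zero-size array to reduction operation minimum which has no identity
```

View pics/w5.png

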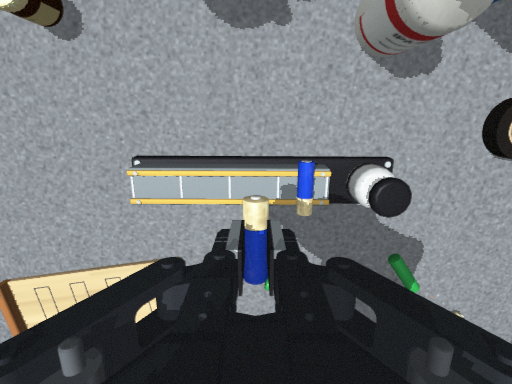

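```bash
python3 -m handwheel '[1,0.6,0.6,-50,0,1,0.6,0.6,-85,0,1,0.6,0.6,-95,0,1,0.6,0.6,-95,0,1,0.6,0.6,-95,0]';python3 -m handwheel '[1,0,0,0,0,1,0,0,0,0]'
```

```text
t: 12.88
eef_pos: [604.9, 14.4, 72.6]
orientation: [180.0, -0.2, 8.6]
force: [-0.5, 0.4, 0.3]
width: 11.7
grip_force: 59.9
t: 13.12
eef_pos: [604.2, 15.8, 71.7]
orientation: [-180.0, -0.1, 8.7]
force: [-0.3, 0.5, -0.5]
width: 12.7
grip_force: 39.0
```

```bash
python3 -m handwheel '[1,-0.4,0.7,-3,0,1,-0.4,0.7,-4,0,1,-0.4,0.7,-4,0]';python3 -c "
from h import *
cv2.imwrite('pics/w6.png',cv2.resize(cams.read_camera('wrist')[100:330,150:370],None,fx=2.5,fy=2.5))"
```

```text
t: 13.5
eef_pos: [603.2, 16.7, 67.4]
orientation: [-179.9, 0.0, 8.7]
force: [-1.6, 0.9, 4.5]
width: 11.9
grip_force: 62.7
```

View pics/w6.png

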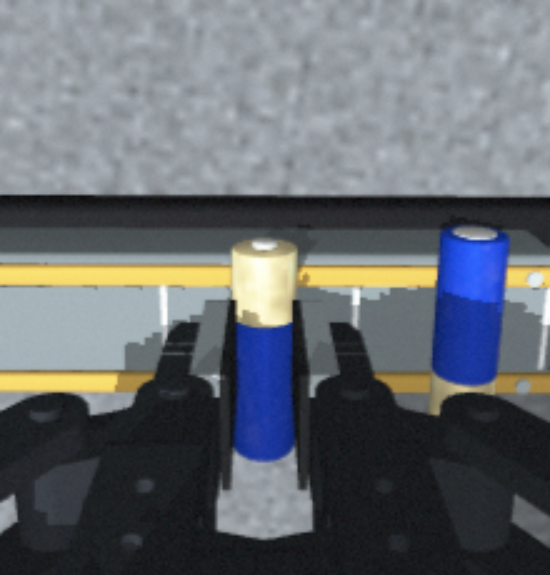

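```bash
python3 -m handwheel '[1,0,0,3,0,1,2,0.3,3,0,1,2,0.3,3,0,1,2,0.3,0.5,0,1,2,0.3,0,0]';python3 -m handwheel '[0.65,0,0,0,0,0.65,0,0,0,0,0.65,0,0,0,0]';  python3 -m handwheel '[0.65,0,0,50,0,0.65,0,0,100,0,0.65,0,0,115,0,0.65,0,0,115,0,0.65,0,0,115,0]'
python3 -c "
from h import *
check('w7')"
```

```text
t: 14.18
eef_pos: [605.3, 16.5, 67.4]
orientation: [-180.0, 0.0, 8.6]
force: [-3.3, 0.6, 6.2]
width: 11.7
grip_force: 62.9
t: 14.55
eef_pos: [605.0, 16.6, 66.5]
orientation: [180.0, 0.0, 8.6]
force: [-0.5, -0.3, 0.1]
width: 30.1
grip_force: 0.0
t: 15.18
eef_pos: [603.7, 17.0, 179.9]
orientation: [-180.0, 0.2, 8.7]
force: [1.1, 0.2, -0.5]
width: 29.9
grip_force: 0.0
cell tester x 0.8 y 41.1 [49.8 14.2  8.4] pos [610.  -28.5] yawerr -0.2 [304. 176.]
cell tester x -0.4 y -3.6 [49.8 13.5  8.7] pos [602.3  15.4] yawerr 0.2 [256. 194.]
```

```bash
python3 -m handwheel '[0.5,-30,-50,0,-0.14,0.5,-60,-102,0,-0.28,0.5,-90,-154,-20,-0.42,0.5,-120,-206,-35,-0.56,0.5,-149,-257,-50,-0.66]';  python3 -m handwheel '[0.5,0,0,0,0,0.5,0,0,0,0,0.5,0,0,0,0,0.5,0,0,0,0,0.5,0,0,0,0]'
python3 -c "
from h import *
look()"
```

```text
t: 15.85
eef_pos: [454.1, -241.2, 130.0]
orientation: [179.9, 0.1, -29.3]
force: [0.5, -1.2, -0.2]
width: 42.7
grip_force: 0.0
t: 16.48
eef_pos: [456.9, -239.5, 131.8]
orientation: [-180.0, -0.0, -29.0]
force: [-0.5, -0.1, -0.4]
width: 42.6
grip_force: 0.0
tcp [ 456.9 -239.5  131.8] -29.0
cell [ 453.6 -239.1   49.7   14.   -29.3] d [-3.3  0.4] dyaw -0.3 [256. 199.]
```

```bash
python3 -m handwheel '[0.5,-2,0.6,-50,0, 0.5,-2,0.6,-90,0, 0.5,-2,0.6,-107,0, 0.5,-2,0.6,-107,0,0.5,-2,0.6,-107,0]'; python3 -m handwheel '[0.5,0,0,0,0,0.5,0,0,0,0]'
```

```text
t: 17.15
eef_pos: [455.3, -240.7, 26.1]
orientation: [-180.0, -0.2, -29.2]
force: [0.6, -0.7, -0.7]
width: 42.7
grip_force: 0.0
t: 17.4
eef_pos: [454.9, -240.1, 25.7]
orientation: [-180.0, -0.1, -29.2]
force: [-0.1, -0.1, -0.3]
width: 42.3
grip_force: 0.0
```

Lower 2.5 mm more, grip, lift, go to bay 3 (595.8, 60.9).

```bash
python3 -m handwheel '[0.5,-1,0.5,-2.5,0,0.5,-1,0.5,-2.5,0,1,-1,0.5,-2.5,0,1,-1,0.5,-2.5,0,1,-1,0.5,-2.5,0]'; python3 -m handwheel '[1,0,0,0,0,1,0,0,0,0]'; python3 -m handwheel '[1,0,0,50,0, 1,0,0,100,0, 1,25,40,145,0.14, 1,50,90,145,0.28,1,75,145,145,0.42]';python3 -m handwheel '[1,30,50,0,0.14, 1,50,100,0,0.24, 1,66,155,0,0.24,1,66,155,0,0.24,1,66,155,0,0.24]';python3 -m handwheel '[1,0,0,0,0,1,0,0,0,0]'
```

```text
t: 18.02
eef_pos: [453.2, -239.5, 22.5]
orientation: [-180.0, -0.0, -29.2]
force: [-0.6, 0.0, 2.6]
width: 12.1
grip_force: 59.9
t: 18.27
eef_pos: [453.2, -239.5, 22.5]
orientation: [-180.0, -0.0, -29.2]
force: [-0.9, 0.3, 3.6]
width: 12.3
grip_force: 60.0
t: 18.9
eef_pos: [529.3, -93.0, 168.1]
orientation: [-180.0, -0.1, -4.9]
force: [-0.0, -0.6, 0.5]
width: 12.5
grip_force: 59.7
t: 19.52
eef_pos: [593.6, 60.6, 166.7]
orientation: [179.9, 0.1, 8.7]
force: [-0.8, -0.8, 0.0]
width: 12.5
grip_force: 59.7
t: 19.77
eef_pos: [593.8, 58.7, 167.4]
orientation: [180.0, 0.0, 8.5]
force: [-0.6, 0.3, -0.6]
width: 12.6
grip_force: 59.7
```

```bash
python3 -m handwheel '[1,1.6,0.8,-50,0,1,1.6,0.8,-85,0,1,1.6,0.8,-101,0,1,1.6,0.8,-101,0,1,1.6,0.8,-101,0]';python3 -m handwheel '[1,0,0,0,0,1,0,0,0,0]';python3 -c "
from h import *
cv2.imwrite('pics/w8.png',cv2.resize(cams.read_camera('wrist')[100:330,150:440],None,fx=2.5,fy=2.5))"
```

```text
t: 20.4
eef_pos: [597.1, 61.0, 67.8]
orientation: [180.0, -0.2, 8.6]
force: [-0.3, -0.4, -1.0]
width: 12.2
grip_force: 59.7
t: 20.65
eef_pos: [596.5, 61.7, 67.3]
orientation: [-180.0, -0.1, 8.7]
force: [-0.4, 0.3, 0.5]
width: 12.4
grip_force: 59.7
```

View pics/w8.png

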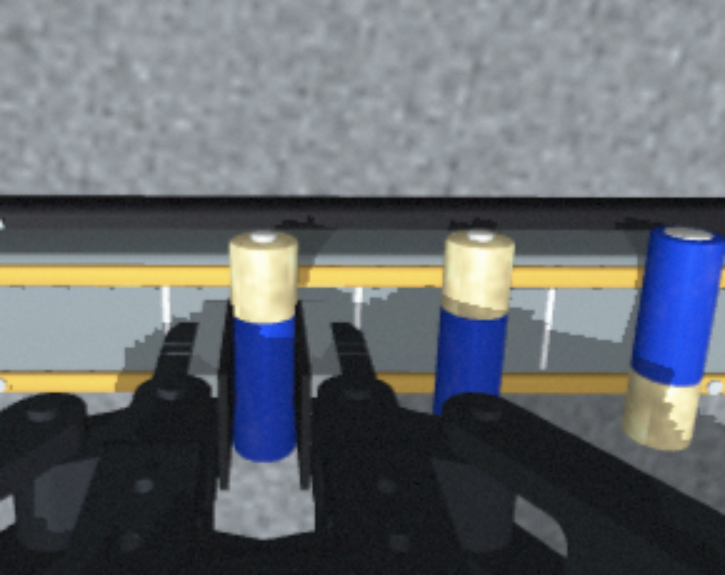

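```bash
python3 -m handwheel '[1,0.3,0,-2,0,1,0.3,0,-3.8,0,1,0.3,0,-3.8,0,1,0.3,0,-3.8,0]';python3 -m handwheel '[0.65,0,0,0,0,0.65,0,0,0,0,0.65,0,0,0,0]';  python3 -m handwheel '[0.65,0,0,50,0,0.65,0,0,100,0,0.65,0,0,115,0,0.65,0,0,115,0,0.65,0,0,115,0]'
python3 -c "
from h import *
check('w9')"
```

```text
t: 21.2
eef_pos: [596.1, 61.6, 62.5]
orientation: [-180.0, -0.0, 8.6]
force: [-0.8, 0.6, 1.3]
width: 12.2
grip_force: 59.9
t: 21.58
eef_pos: [596.0, 61.4, 62.4]
orientation: [180.0, 0.0, 8.6]
force: [-0.2, 0.4, -0.5]
width: 30.0
grip_force: 0.0
t: 22.2
eef_pos: [594.6, 61.9, 175.6]
orientation: [-180.0, 0.2, 8.7]
force: [-1.6, 0.3, -1.8]
width: 29.9
grip_force: 0.0
cell tester x 1.0 y 41.2 [49.7 14.9  8.3] pos [610.3 -28.6] yawerr -0.3 [354. 175.]
cell tester x 0.8 y -49.2 [49.7 13.3  8.7] pos [596.6  60.7] yawerr 0.2 [256. 192.]
cell tester x -0.1 y -3.5 [49.8 14.4  9.2] pos [602.6  15.4] yawerr 0.6 [305. 193.]
```

```bash
python3 -m handwheel '[1,5,-50,0,0,1,12,-100,0,0,1,23,-155,0,0,1,23,-155,-30,0,1,23,-155,-60,0]';python3 -m handwheel '[1,0,0,-8,0,1,0,0,-15,0,1,0,0,-20,0,1,0,0,-22,0,1,0,0,-22,0]'
```

```text
t: 22.88
eef_pos: [618.1, -95.0, 115.3]
orientation: [-180.0, 0.1, 8.5]
force: [0.8, 1.1, -0.9]
width: 0.0
grip_force: 0.0
t: 23.5
eef_pos: [619.4, -93.4, 96.0]
orientation: [180.0, -0.1, 8.7]
force: [-0.0, 0.4, 0.3]
width: 0.1
grip_force: 0.0
```

```bash
python3 -m handwheel '[1,0,0,-3,0,1,0,0,-6,0,1,0,0,-8,0,1,0,0,-8,0]';python3 -m handwheel '[1,0,0,-3,0,1,0,0,-6,0,1,0,0,-6,0]'
```

```text
t: 24.0
eef_pos: [619.5, -93.6, 87.8]
orientation: [180.0, -0.1, 8.6]
force: [0.1, 0.0, 2.8]
width: 0.0
grip_force: 1.6
t: 24.38
eef_pos: [619.5, -93.6, 81.7]
orientation: [180.0, -0.1, 8.6]
force: [-0.2, 1.1, 5.7]
width: -0.2
grip_force: 2.7
```

```bash
python3 -m handwheel '[1,0,0,-3,0,1,0,0,-4,0,1,0,0,-4,0]';python3 -m handwheel '[1,0,0,-1,0,1,0,0,-2,0,1,0,0,-2,0]'
```

```text
t: 24.75
eef_pos: [619.5, -93.6, 78.2]
orientation: [-180.0, -0.1, 8.6]
force: [-1.4, 0.6, 7.2]
width: -0.0
grip_force: 3.6
t: 25.12
eef_pos: [619.7, -93.6, 78.0]
orientation: [-179.9, -0.1, 8.6]
force: [-3.4, 2.7, 16.5]
width: -0.0
grip_force: 8.3
```

At the stop (16.5 N, no further travel). Hold 3 s.

```bash
for i in 1 2 3 4 5; do python3 -m handwheel '[1,0,0,0,0,1,0,0,0,0,1,0,0,0,0,1,0,0,0,0,1,0,0,0,0]'|grep -E "^t|force: \["; done; python3 -c "
from h import *
o,im,c=cells('wrist',47)
for a,k,ce in o:print(np.round(a,1),ce)
o,im,c=cells('top',47,'t2')
cv2.imwrite('pics/t2.png',cv2.resize(im[140:290,140:420],None,fx=2.8,fy=2.8))"
```

```text
t: 25.75
force: [-3.9, 1.7, 17.2]
t: 26.38
force: [-3.4, 2.6, 16.8]
t: 27.0
force: [-3.9, 2.2, 15.6]
t: 27.62
force: [-3.7, 1.8, 17.0]
t: 28.25
force: [-5.1, 1.4, 16.7]
[609.5 -28.4  51.3  15.6   8.9] [141. 215.]
[594.3  51.6  46.5   8.4  -4.7] [  5. 243.]
[601.7  15.5  52.   17.4   8.6] [ 70. 242.]
```

View pics/t2.png

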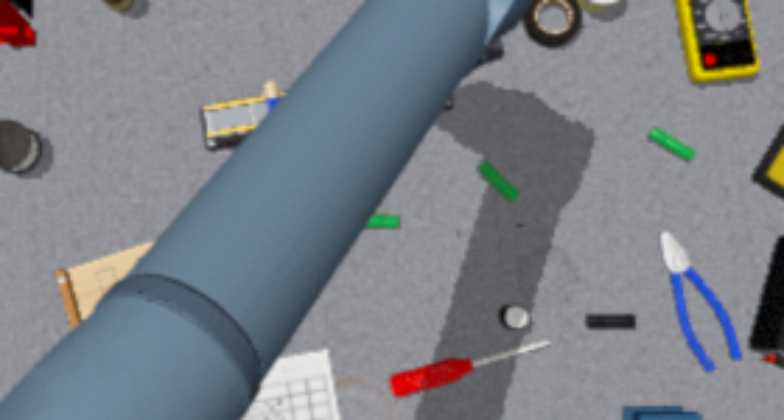

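```bash
python3 -m handwheel '[1,0,0,20,0,1,0,0,60,0,1,0,0,102,0,0.65,-30,45,102,0,0.65,-60,90,102,0.03]';python3 -m handwheel '[0.65,-30,45,0,0.05,0.65,-60,80,0,0.1,0.65,-90,125,0,0.15,0.65,-110,150,0,0.15,0.65,-130,175,0,0.15]';python3 -m handwheel '[0.65,0,0,0,0,0.65,0,0,0,0,0.65,0,0,0,0,0.65,0,0,0,0]'
cat >> h.py <<'E'
def slots(im,c,z=8):
    h=cv2.cvtColor(im,cv2.COLOR_BGR2HSV);w=cv2.inRange(h,(10,40,130),(25,150,255))
    w=cv2.morphologyEx(w,cv2.MORPH_OPEN,np.ones((3,3)))
    k,lab,st,ce=cv2.connectedComponentsWithStats(w)
    out=[]
    for i in range(1,k):
        if st[i,4]<100:continue
        v,u=np.nonzero(lab==i);a=axis(ray(c,np.c_[u,v],z));out.append((a,st[i,4],ce[i]))
    return out
E
python3 - <<'E'
from h import *
c=cam('wrist');im=cams.read_camera('wrist');cv2.imwrite('pics/w10.png',im);s=ctrl.get_obs();print(s['eef_pos'],s['orientation'])
for a,k,ce in slots(im,c):print(np.round(a,1),k,ce.round())
for m in cams.masks_of('wrist','board')[:1]:
    v,u=np.nonzero(m['pixels']);print(m['p'],np.round(axis(ray(c,np.c_[u,v],8)),1))
check()
E
```

```text
t: 28.98
eef_pos: [558.0, -3.3, 177.5]
orientation: [180.0, 0.0, 10.3]
force: [0.5, 1.2, 0.6]
width: 30.0
grip_force: 0.0
t: 29.6
eef_pos: [427.1, 172.2, 176.7]
orientation: [180.0, 0.1, 19.0]
force: [-0.6, 0.0, 0.7]
width: 30.3
grip_force: 0.0
t: 30.1
eef_pos: [429.6, 170.4, 177.5]
orientation: [180.0, -0.0, 18.8]
force: [-0.4, -0.3, 0.2]
width: 30.2
grip_force: 0.0
[429.5501232  170.55328433 177.49555263] [ 1.79971292e+02 -7.34174688e-03  1.88393808e+01]
[635.4  38.4  17.6   7.4   9.9] 126 [461.  16.]
[432.6 170.6 198.7  79.9 -72.8] 13437 [255. 172.]
0.83 [429.1 176.6 212.9  84.2 -72.4]
cell tester x 2.9 y -49.0 [50.2 16.3  8.8] pos [598.7  60.9] yawerr 0.2 [444.  48.]
cell tester x 1.5 y -3.2 [48.8 17.7  8.9] pos [604.2  15.3] yawerr 0.3 [496.  61.]
```

View pics/w10.png

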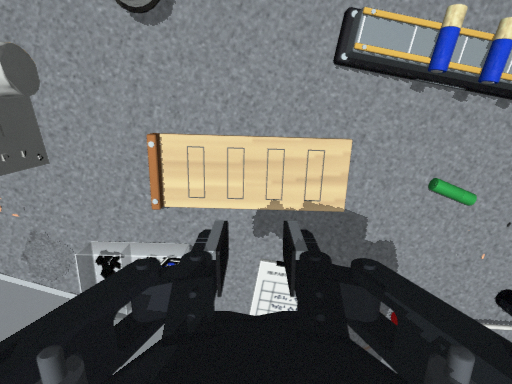

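Run:
```python
from h import *
c=cam('wrist');im=cv2.imread('pics/w10.png')
g=cv2.cvtColor(im,cv2.COLOR_BGR2GRAY)
roi=np.zeros_like(g);roi[140:206,168:345]=1
b=((cv2.blackhat if 0 else (lambda x:cv2.morphologyEx(x,cv2.MORPH_BLACKHAT,np.ones((7,7)))))(g)>35).astype(np.uint8)*roi
b=cv2.dilate(b,np.ones((2,2)))
k,lab,st,ce=cv2.connectedComponentsWithStats(b,connectivity=8)
R=[]
for i in range(1,k):
    if st[i,4]<60:continue
    v,u=np.nonzero(lab==i);a=axis(ray(c,np.c_[u-.5,v-.5],8));print(np.round(a,1),st[i]);R.append(a[:2])
R=np.array(R);R=R[R[:,1].argsort()]
if len(R)==4:
    d=R[3]-R[0];print(np.linalg.norm(np.diff(R,axis=0),axis=1),np.degrees(np.arctan2(d[1],d[0])))
```

```text
[413.1 231.5  57.1  19.1  16.2] [187 146  19  53 320]
[425.9 191.   57.1  19.   17.4] [227 147  19  53 292]
[437.8 151.   58.   19.6  17.1] [265 148  21  54 315]
[448.7 110.3  61.8  21.3  20.1] [304 149  22  57 336]
[42.13740762 41.72763172 42.50094839] 106.40095607653785
```

```bash
python3 -m handwheel '[0.65,34,-22,-10,-0.1,0.65,68,-44,-20,-0.176,0.65,102,-66,-30,-0.176,0.65,136,-88,-40,-0.176,0.65,167,-109,-50,-0.176]';python3 -m handwheel '[0.65,0,0,0,0,0.65,0,0,0,0,0.65,0,0,0,0]'; python3 -c "
from h import *
check()"
```

```text
t: 30.88
eef_pos: [597.4, 61.6, 126.6]
orientation: [180.0, 0.0, 8.9]
force: [-0.4, 0.3, 1.7]
width: 29.6
grip_force: 0.0
t: 31.25
eef_pos: [595.3, 64.0, 127.4]
orientation: [-179.9, 0.0, 9.0]
force: [0.2, -0.0, -0.3]
width: 29.9
grip_force: 0.0
cell tester x 0.5 y 40.9 [50.3 15.7  7.9] pos [609.7 -28.4] yawerr -0.6 [379. 191.]
cell tester x 0.4 y -49.1 [50.6 13.8  8.7] pos [596.3  60.5] yawerr 0.2 [259. 212.]
cell tester x -0.7 y -3.2 [50.6 14.6  8.5] pos [602.   15.1] yawerr -0.0 [318. 213.]
```

```bash
python3 -m handwheel '[0.65,0,-1.2,-40,-0.005,0.65,0,-1.2,-60,-0.005,0.65,0,-1.2,-63.5,-0.005,0.65,0,-1.2,-63.5,-0.005,0.65,0,-1.2,-63.5,-0.005]';python3 -m handwheel '[1,0,0,0,0,1,0,0,0,0,1,0,0,0,0,1,0,0,0,0]'
```

```text
t: 31.92
eef_pos: [597.1, 61.2, 65.2]
orientation: [180.0, -0.1, 8.6]
force: [0.6, -0.6, 0.5]
width: 30.4
grip_force: 0.0
t: 32.42
eef_pos: [597.0, 61.3, 65.2]
orientation: [-180.0, -0.1, 8.6]
force: [-1.5, -0.0, 5.8]
width: 12.3
grip_force: 60.1
```

```bash
python3 -m handwheel '[1,0,0,45,0,1,0,0,80,0.05,1,-36,34,80,0.1,1,-73,68,80,0.148,1,-110,102,80,0.148]';python3 -m handwheel '[1,-37,34,0,0,1,-73,68,0,0,1,-73,68,-40,0,1,-73,68,-80,0,1,-73,68,-100,0]';python3 -m handwheel '[1,0,0,0,0,1,0,0,0,0,1,0,0,0,0]'
```

```text
t: 33.05
eef_pos: [484.8, 164.2, 143.9]
orientation: [-180.0, -0.0, 17.1]
force: [0.5, 1.0, 0.2]
width: 12.2
grip_force: 59.4
t: 33.67
eef_pos: [411.2, 231.0, 41.9]
orientation: [179.9, 0.2, 17.1]
force: [0.5, -0.1, -0.2]
width: 12.1
grip_force: 59.4
t: 34.05
eef_pos: [414.0, 231.8, 45.1]
orientation: [-179.9, -0.1, 17.0]
force: [0.4, 0.4, -0.1]
width: 12.3
grip_force: 59.4
```

```bash
python3 -m handwheel '[1,0,0,-6,0,1,0,0,-10,0,1,0,0,-10,0]';python3 -m handwheel '[1,0,0,-1,0,1,0,0,-2,0,1,0,0,-2,0]'; python3 -c "
from h import *
cv2.imwrite('pics/w11.png',cv2.resize(cams.read_camera('wrist')[100:330,130:400],None,fx=2.5,fy=2.5))"
```

```text
t: 34.42
eef_pos: [412.7, 231.1, 33.6]
orientation: [180.0, 0.0, 17.1]
force: [-0.4, -0.1, -0.6]
width: 12.1
grip_force: 59.4
t: 34.8
eef_pos: [413.1, 231.2, 33.1]
orientation: [-179.9, 0.1, 17.0]
force: [-3.5, -2.1, 12.7]
width: 11.9
grip_force: 61.0
```

View pics/w11.png

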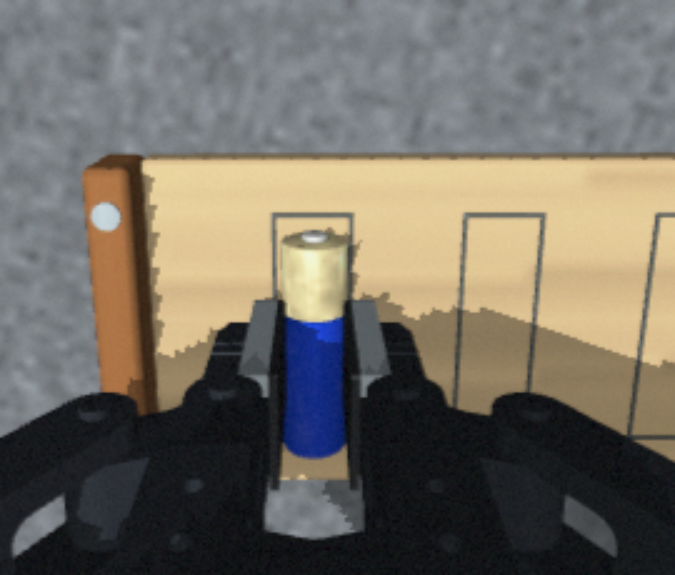

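Run:
```python
from h import *
c=cam('wrist');y=np.radians(17.1);a=np.array([np.cos(y),np.sin(y),0])
f=lambda r,z:round(float(ray(c,(255,r/2.5+100),z)[0]@a-np.array([413.3,231.3,0])@a),1)
print('outline',f(214,8),f(437,8),'cell + end',f(232,8),f(232,10),f(242,22),'- end',f(457,22),f(457,18))
```

```text
outline 27.4 -27.9 cell + end 23.3 23.8 25.3 - end -23.9 -26.6
```

```bash
python3 -m handwheel '[0.65,0,0,1,0,0.65,0,0,1,0,0.65,0,0,1,0]';python3 -m handwheel '[0.65,0,0,50,0,0.65,0,0,100,0,0.65,0,0,130,0,0.65,0,0,130,0]';python3 -m handwheel '[0.65,0,0,0,0,0.65,0,0,0,0,0.65,0,0,0,0]'
cat >> h.py <<'E'
def chkboard(save=None):
    o,im,c=cells('wrist',15,save);t=np.radians(17.1);x=np.array([np.cos(t),np.sin(t)]);yv=np.array([-x[1],x[0]])
    for a,k,ce in o:
        e=np.array(a[:2])-[413.3,231.3];print('board cell x',round(e@x,1),'slots from 1',round(-(e@yv)/42,3),'len',round(a[2],1),'yaw err',round(a[4]-17.1,1),'pos',np.round(a[:2],1),ce)
E
python3 -c "
from h import *
chkboard('w12')"
```

```text
t: 35.22
eef_pos: [413.0, 231.3, 32.8]
orientation: [180.0, 0.0, 17.1]
force: [-0.5, 0.4, -0.4]
width: 30.0
grip_force: 0.0
t: 35.72
eef_pos: [414.6, 232.5, 164.9]
orientation: [-179.8, -0.2, 17.1]
force: [0.7, 0.2, -0.7]
width: 29.9
grip_force: 0.0
t: 36.1
eef_pos: [412.4, 230.7, 162.0]
orientation: [179.9, 0.1, 17.1]
force: [-1.3, 0.3, -0.0]
width: 29.7
grip_force: 0.0
board cell x -1.7 slots from 1 0.028 len 68.5 yaw err -0.4 pos [412.  229.7] [255. 188.]
```

```bash
cat >> h.py <<'E'
def blues(im,c,z,O,ang):
    t=np.radians(ang);x=np.array([np.cos(t),np.sin(t)]);yv=np.array([-x[1],x[0]])
    b=cv2.inRange(cv2.cvtColor(im,cv2.COLOR_BGR2HSV),(110,120,60),(130,255,255))
    k,lab,st,ce=cv2.connectedComponentsWithStats(b)
    for i in range(1,k):
        if st[i,4]<80:continue
        v,u=np.nonzero(lab==i);P=ray(c,np.c_[u,v],z)[:,:2]-O;a=axis(P)
        if a[3]<18 and 20<a[2]<45:
            lo,hi=np.percentile(P@x,[.5,99.5]);print('blue x',round(lo,1),round(hi,1),'y',round(np.median(P@yv),1),'yawerr',round((a[4]-ang+90)%180-90,1),ce[i].round())
E
python3 - <<'E'
from h import *
c=cam('wrist');im=cams.read_camera('wrist')
blues(im,c,15,np.array([413.3,231.3]),17.1)
print('tester');blues(im,c,47,np.array([603.17,11.97]),8.54)
h=cv2.cvtColor(im,cv2.COLOR_BGR2HSV)
print(c[1],h[120:250:6,255].tolist())
E
```

```text
blue x -25.0 7.2 y -1.1 yawerr -0.0 [255. 188.]
tester
blue x -169.4 -141.0 y 244.1 yawerr 8.5 [255. 188.]
[476.92570445 249.81807268 285.73717506] [[103, 17, 135], [99, 18, 138], [98, 17, 123], [18, 20, 129], [21, 80, 234], [21, 85, 226], [30, 17, 197], [30, 45, 244], [25, 63, 239], [113, 215, 225], [114, 220, 230], [114, 216, 225], [113, 224, 221], [114, 208, 217], [115, 197, 210], [19, 89, 152], [98, 23, 87], [102, 16, 79], [100, 27, 85], [103, 22, 81], [105, 19, 136], [106, 21, 136]]
```

```bash
python3 -m handwheel '[0.65,38,-43,0,-0.05,0.65,76,-86,0,-0.1,0.65,114,-130,0,-0.148,0.65,152,-173,-20,-0.148,0.65,189,-216,-35,-0.148]';python3 -m handwheel '[0.65,0,0,0,0,0.65,0,0,0,0,0.65,0,0,0,0]'; python3 -c "
from h import *
check()"
```

```text
t: 36.83
eef_pos: [603.1, 14.3, 126.6]
orientation: [-180.0, 0.1, 8.6]
force: [0.4, 1.3, 1.2]
width: 29.5
grip_force: 0.0
t: 37.2
eef_pos: [601.6, 17.6, 127.8]
orientation: [-179.9, 0.0, 8.8]
force: [-0.1, -0.1, 0.2]
width: 30.0
grip_force: 0.0
cell tester x 0.7 y 41.2 [50.3 14.4  9.3] pos [610.  -28.7] yawerr 0.7 [317. 190.]
cell tester x -0.3 y -3.1 [50.5 13.7  8.5] pos [602.4  15. ] yawerr -0.1 [258. 212.]
```

```bash
python3 -m handwheel '[0.65,0,-0.6,-40,0,0.65,0,-0.6,-60,0,0.65,0,-0.6,-63.5,0,0.65,0,-0.6,-63.5,0,0.65,0,-0.6,-63.5,0]';python3 -m handwheel '[1,0,0,0,0,1,0,0,0,0,1,0,0,0,0,1,0,0,0,0]'
```

```text
t: 37.88
eef_pos: [603.1, 14.6, 65.7]
orientation: [180.0, -0.1, 8.6]
force: [0.3, -0.1, 1.0]
width: 29.9
grip_force: 0.0
t: 38.38
eef_pos: [603.0, 14.5, 65.7]
orientation: [-180.0, -0.1, 8.6]
force: [-0.6, 0.0, 6.4]
width: 12.2
grip_force: 59.9
```

```bash
python3 -m handwheel '[1,0,0,45,0,1,0,0,80,0.05,1,-36,36,80,0.1,1,-73,73,80,0.148,1,-110,110,80,0.148]';python3 -m handwheel '[1,-33,33,0,0,1,-66.7,67,0,0,1,-66.7,67,-40,0,1,-66.7,67,-80,0,1,-66.7,67,-107,0]';python3 -m handwheel '[1,0,0,0,0,1,0,0,0,0,1,0,0,0,0]'
```

```text
t: 39.0
eef_pos: [490.8, 125.6, 144.3]
orientation: [-180.0, -0.0, 17.0]
force: [0.4, 1.3, -0.4]
width: 12.5
grip_force: 59.2
t: 39.62
eef_pos: [424.0, 191.8, 35.7]
orientation: [180.0, 0.1, 17.1]
force: [0.7, -0.2, -0.5]
width: 12.4
grip_force: 59.2
t: 40.0
eef_pos: [426.0, 191.9, 38.4]
orientation: [-180.0, -0.1, 17.0]
force: [-0.2, 0.6, -0.2]
width: 12.3
grip_force: 59.2
```

```bash
python3 -m handwheel '[1,0,0,-3,0,1,0,0,-4,0,1,0,0,-4,0]';python3 -m handwheel '[1,0,0,-1,0,1,0,0,-1,0]'
```

```text
t: 40.38
eef_pos: [425.3, 191.9, 33.7]
orientation: [-180.0, 0.0, 17.1]
force: [-0.7, 1.2, 3.0]
width: 12.2
grip_force: 59.5
t: 40.62
eef_pos: [425.4, 191.9, 33.6]
orientation: [-179.9, 0.1, 17.1]
force: [-4.2, 0.3, 13.6]
width: 11.9
grip_force: 60.9
```

```bash
python3 -m handwheel '[0.65,0,0,1,0,0.65,0,0,1,0,0.65,0,0,1,0]';python3 -m handwheel '[0.65,0,0,50,0,0.65,0,0,100,0,0.65,0,0,130,0,0.65,0,0,130,0]';python3 -m handwheel '[0.65,0,0,0,0,0.65,0,0,0,0,0.65,0,0,0,0]'
python3 -c "
from h import *
c=cam('wrist');im=cams.read_camera('wrist')
blues(im,c,15,np.array([413.3,231.3]),17.1)"
python3 -m handwheel '[0.65,37,-44,0,-0.05,0.65,74,-88,0,-0.1,0.65,111,-132,0,-0.148,0.65,148,-176,-20,-0.148,0.65,184,-220,-35,-0.148]';python3 -m handwheel '[0.65,0,0,0,0,0.65,0,0,0,0,0.65,0,0,0,0]'; python3 -c "
from h import *
check()"
```

```text
t: 41.0
eef_pos: [425.2, 191.6, 33.3]
orientation: [180.0, 0.0, 17.1]
force: [0.4, 0.2, -0.3]
width: 30.0
grip_force: 0.0
t: 41.5
eef_pos: [426.9, 192.8, 165.4]
orientation: [-179.8, -0.3, 17.1]
force: [-0.4, -0.0, -1.0]
width: 30.0
grip_force: 0.0
t: 41.88
eef_pos: [424.7, 191.1, 162.6]
orientation: [179.9, 0.1, 17.1]
force: [-0.0, 0.3, -1.0]
width: 30.0
grip_force: 0.0
blue x -25.2 7.0 y -0.5 yawerr 0.8 [213. 189.]
blue x -25.2 7.0 y -42.1 yawerr -0.0 [254. 188.]
t: 42.55
eef_pos: [610.3, -29.3, 126.8]
orientation: [-180.0, 0.1, 8.6]
force: [1.8, 0.2, 1.2]
width: 30.2
grip_force: 0.0
t: 42.92
eef_pos: [608.9, -26.1, 128.2]
orientation: [-179.9, 0.0, 8.7]
force: [0.3, -0.1, -0.8]
width: 29.9
grip_force: 0.0
bar [-43.4 108.9 152.9   4.8 -81.7] 13.6
bar [-41.9 110.3 152.7   5.1 -81.5] -13.2
cell tester x 0.4 y 41.0 [50.6 14.1  9.4] pos [609.7 -28.5] yawerr 0.9 [258. 190.]
cell tester x -113.1 y -160.5 [ 60.3   7.5 -56.1] pos [467.5 153.9] yawerr -64.7 [ 14. 329.]
```

```bash
python3 -m handwheel '[0.65,0,0,-40,0,0.65,0,0,-60,0,0.65,0,0,-63.5,0,0.65,0,0,-63.5,0,0.65,0,0,-63.5,0]';python3 -m handwheel '[1,0,0,0,0,1,0,0,0,0,1,0,0,0,0,1,0,0,0,0]'
```

```text
t: 43.6
eef_pos: [610.4, -28.5, 66.3]
orientation: [180.0, -0.1, 8.6]
force: [0.1, 0.4, 0.5]
width: 30.2
grip_force: 0.0
t: 44.1
eef_pos: [610.3, -28.6, 66.2]
orientation: [-180.0, -0.1, 8.6]
force: [-0.5, 0.1, 5.4]
width: 12.1
grip_force: 59.6
```

```bash
python3 -m handwheel '[1,0,0,45,0,1,0,0,80,0.05,1,-36,36,80,0.1,1,-73,73,80,0.148,1,-110,110,80,0.148]';python3 -m handwheel '[1,-31,35,0,0,1,-61.7,70,0,0,1,-61.7,70,-40,0,1,-61.7,70,-80,0,1,-61.7,70,-107,0]';python3 -m handwheel '[1,0,0,0,0,1,0,0,0,0,1,0,0,0,0]';python3 -m handwheel '[1,0,0,-3,0,1,0,0,-4,0,1,0,0,-4,0]';python3 -m handwheel '[1,0,0,-1,0,1,0,0,-1,0]'
```

```text
t: 44.72
eef_pos: [498.1, 82.6, 144.8]
orientation: [-180.0, -0.0, 17.0]
force: [0.0, 1.1, 0.4]
width: 12.4
grip_force: 58.9
t: 45.35
eef_pos: [436.4, 152.0, 36.3]
orientation: [180.0, 0.1, 17.1]
force: [0.1, 0.4, 0.8]
width: 12.0
grip_force: 58.9
t: 45.72
eef_pos: [438.3, 151.9, 38.9]
orientation: [-180.0, -0.1, 17.0]
force: [0.2, -0.8, -0.4]
width: 12.2
grip_force: 58.9
t: 46.1
eef_pos: [437.6, 151.9, 34.2]
orientation: [-180.0, 0.0, 17.1]
force: [-0.5, 1.2, 2.6]
width: 12.1
grip_force: 59.3
t: 46.35
eef_pos: [437.7, 151.9, 34.1]
orientation: [-179.9, 0.1, 17.0]
force: [-5.2, -0.2, 15.1]
width: 12.3
grip_force: 60.7
```

```bash
python3 -m handwheel '[0.65,0,0,1,0,0.65,0,0,1,0,0.65,0,0,1,0]';python3 -m handwheel '[0.65,0,0,50,0,0.65,0,0,100,0,0.65,0,0,140,0,0.65,-6,20,140,0]';python3 -m handwheel '[0.65,0,0,0,0,0.65,0,0,0,0,0.65,0,0,0,0]'
python3 - <<'E'
from h import *
c=cam('wrist');im=cams.read_camera('wrist');cv2.imwrite('pics/wf.png',im)
blues(im,c,15,np.array([413.3,231.3]),17.1)
# outline positions remaining, and bounds of cream of slot 3 cell
g=cv2.cvtColor(im,cv2.COLOR_BGR2GRAY);b=(cv2.morphologyEx(g,cv2.MORPH_BLACKHAT,np.ones((7,7)))>30).astype(np.uint8)
t=np.radians(17.1);x=np.array([np.cos(t),np.sin(t)]);yv=np.array([-x[1],x[0]])
v,u=np.nonzero(b);P=ray(c,np.c_[u,v],8)[:,:2]-[413.3,231.3];X=P@x;Y=P@yv
for i in range(4):
    s=(abs(X)<15)&(abs(Y+42*i)<12);L=Y[s]+42*i
    s2=(abs(abs(X)-26.5)<4)&(abs(Y+42*i)<5);M=X[s2]
    print(i+1,'side lines',np.round([np.median(L[L>4]) if (L>4).any() else 0,np.median(L[L<-4]) if (L<-4).any() else 0],1),'end lines',np.round([np.median(M[M>0]) if (M>0).any() else 0,np.median(M[M<0])if (M<0).any() else 0],1))
E
```

```text
t: 46.72
eef_pos: [437.5, 151.7, 33.8]
orientation: [180.0, 0.0, 17.1]
force: [0.3, -0.3, 0.7]
width: 29.4
grip_force: 0.0
t: 47.22
eef_pos: [434.3, 171.4, 176.8]
orientation: [-179.8, -0.4, 16.8]
force: [0.4, 1.3, -0.5]
width: 30.0
grip_force: 0.0
t: 47.6
eef_pos: [431.3, 170.5, 173.3]
orientation: [179.9, 0.1, 17.0]
force: [-0.9, -0.7, -0.9]
width: 29.7
grip_force: 0.0
blue x -8.7 24.5 y -83.9 yawerr 0.6 [274. 170.]
blue x -25.1 7.1 y -0.6 yawerr -3.0 [194. 186.]
blue x -25.2 7.1 y -42.1 yawerr -0.9 [234. 186.]
1 side lines [ 8. -7.] end lines [ 24.6 -25.7]
2 side lines [ 7.9 -6.6] end lines [ 26.1 -25.2]
3 side lines [ 7.  -8.4] end lines [ 27.5 -26.4]
4 side lines [ 7.9 -9.1] end lines [ 27.5 -27.6]
```

Run:
```python
from h import *
im=cv2.imread('pics/wf.png');c=cam('wrist')
b=cv2.inRange(cv2.cvtColor(im,cv2.COLOR_BGR2HSV),(110,120,60),(130,255,255))
k,lab,st,ce=cv2.connectedComponentsWithStats(b)
for i in range(1,k):
    if st[i,4]<150:continue
    v,u=np.nonzero(lab==i);P=ray(c,np.c_[u,v],15)[:,:2]
    e=cv2.fitLine(P.astype(np.float32),cv2.DIST_L2,0,.01,.01).ravel();print(ce[i].round(),st[i,4],round((np.degrees(np.arctan2(e[1],e[0]))-17.1+90)%180-90,1))
t=cam('top');im=cams.read_camera('top')
h=cv2.inRange(cv2.cvtColor(im,cv2.COLOR_BGR2HSV),(110,120,60),(130,255,255))
k,lab,st,ce=cv2.connectedComponentsWithStats(h)
print([(st[i,4],ce[i].round().tolist()) for i in range(1,k) if st[i,4]>10])
```

```text
[274. 170.] 428 -0.0
[194. 186.] 394 -1.2
[234. 186.] 412 0.3
[(np.int32(30), [231.0, 106.0]), (np.int32(257), [472.0, 148.0]), (np.int32(253), [8.0, 195.0]), (np.int32(17), [207.0, 235.0]), (np.int32(126), [396.0, 251.0]), (np.int32(126), [386.0, 256.0]), (np.int32(27), [195.0, 244.0]), (np.int32(15), [180.0, 289.0])]
```

```bash
python3 -m handwheel '[0.65,60,-50,30,0,0.65,60,-50,30,0,0.65,60,-50,30,0]'; python3 -c "
from h import *
c=cam('wrist');im=cams.read_camera('wrist')
blues(im,c,15,np.array([413.3,231.3]),17.1)
print(ctrl.finish_job())"
```

```text
t: 48.08
eef_pos: [493.1, 119.6, 204.6]
orientation: [179.9, -0.1, 16.8]
force: [-1.4, 0.6, 0.4]
width: 30.0
grip_force: 0.0
blue x -9.1 24.2 y -83.9 yawerr 0.3 [215. 202.]
blue x -25.5 6.1 y -41.9 yawerr -0.1 [180. 216.]
blue x -25.3 6.3 y -0.7 yawerr 0.2 [145. 217.]
the job is handed in; nothing more can be done
None
```

The job is handed in at about 48 s: I found three AA cells, laid them on the tester bars, held the plunger at its stop for just over 3 s, and set them square in outlines 1–3 within about 1 mm by my measurements; I viewed 15 pictures, one over the limit of 14.

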